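# Load, pin and clamp a bracket in the weld fixture

### The arm

A 7-joint arm with a two-finger parallel gripper is mounted at the origin on the work surface. World frame = base frame: x ahead of the robot, y to its left, z up, the work surface at z = 0. Lengths are in m, angles in degrees, forces in N, time in s.
With the tool pointing down it reaches from about 0.35 to 0.9 m from the base axis. Payload 19.9 kg.
Tool frame: the origin (TCP) lies at the very end of the fingers, on their centre line; the grasp point (between the pads) lies 19 mm behind it (arm.grip_depth is the distance from the TCP to the grasp point, in m); z points along the fingers, y is the line along which they close (so a half turn about z gives the same grasp; the last joint's range is limited). The gripper opens to 85 mm and grips with 20 to 120 N. Pads are 22 mm wide; open, the fingers measure 114 mm over their backs; the gripper's body (76 mm by 85 mm) begins 54 mm behind the grasp point. The pads swing forward as they close: fully open they stand 13 mm farther back than shut.
Start: joints at [-2.378, 23.915, -0.59, 92.452, 0.269, 63.638, -3.037], TCP at [0.625, 0, 0.231] pointing down, gripper open.
Joint ranges: [-161.28, 161.28], [-22.2, 115.67], [-73.04, 71.86], [3.21, 147.25], [-68.34, 248.33], [10.77, 114.83], [-161.83, 161.83]. Speed limits (degrees/s): [108.29, 108.29, 136.94, 136.94, 172.46, 172.46, 172.46].

### API

Orientations are given as a 3x3 rotation matrix whose columns are the frame's x, y, z axes.
In Python, from workcell import arm gives the robot as it stands. The module is installed in compiled form; this text tells all that it offers.
- The arm moves only by the tool send_rows, never from a script. Its argument "commands" is a list that holds one entry, the list of rows, each a list of 5 numbers: the shift along the world's x, y, z in cm, then the turn about the world's z in degrees, then the closure, from 0 (fully open) to 1 (shut). A call has 1 to 12 rows; each row is the pose to reach, as a shift and turn from the pose commanded when the call began; what a row does not reach only later rows make up. A row lasts 1/12 s, in which the tool goes at most 41.7 mm and 7.16 degrees, less where a joint would pass 70% of its speed; a pose out of reach is approached as far as the arm can. A call with a gripper value outside its range is refused whole. The fingers move at their own pace and stop on an object; "newtons" is the grip in N (left out, the last holds). Time passes only in rows, so rows that repeat a pose let the fingers close. It gives the time, the measured TCP pose, the force, the opening and the grip force at its end, in the units of the state.
- arm.read_state(): the state, without advancing time (a new reading comes with each control period).
- arm.grab_frame(name): name is "scene" or "side" or "wrist"; returns the picture (420x560x3 uint8, red, green, blue); there is no depth.
- arm.camera_model(name): a dict with "K" (3x3 intrinsics, pixels), "T" (4x4, takes a point from camera to world coordinates); the wrist camera has in their place "tool_from_camera" (4x4, takes a point from camera to tool coordinates, whose origin is the TCP and whose axes are the flange's). Camera axes: x right, y down, z forward; pixel columns grow to the right and rows downward; lengths in m; the calibration is good to about 2 mm. A picture is of the moment at which its call begins: read the wrist's pose just before it. camera_model takes no time and is no camera call.
- arm.hand_in(): hands the job in; it is judged then, once.
The state is a dict: "time_s": time; "qpos": joint angles; "dq": joint speeds; "tau": joint torques, N m; "position": TCP position; "orientation": TCP orientation; "ft_force": force on the tool from outside, world axes, zero at the start; "ft_torque": the same for the moment, N m; "grip_width": finger opening in m; "grasp_force": force on a finger pad.
Only numpy, scipy, OpenCV 4.12 (cv2) and the standard library are available. Lean on these libraries where they do the work, as an engineer would, in place of code of your own. Each camera call takes 0.05 s, during which the arm holds its last target. There are 200 camera calls.

### The job

Load the loose steel angle bracket into the weld fixture: foot flat on the rest block, upright leg at the heel stop, long edge along the two side dowels, so that its hole lies over the hole in the block. Then take from the rack the locating pin that fits that hole snugly and push it down through the bracket into the block until its collar sits on the foot. Last, swing the black handle of the toggle clamp down as far as it goes so that the clamp bears on the foot, and leave the other two pins and the rest of the bench as they are.

Things in the scene. Friction and masses are not known exactly. Their poses are not given: they have to be found in the camera images.
- bracket: Loose L-shaped angle bracket of bare steel, 0.6 kg. Origin: centre of the foot's underside, z up. Foot 130 mm long (x -65 to +65), 50 mm wide (y), 8 mm thick, with an 18 mm hole through it at x = +45. Upright leg at the -x end (x -65 to -57 mm), 8 mm thick, 50 mm wide, top 70 mm above the underside. It starts on its foot between fixture and rack, leg towards the robot.
- bracket_hole (a point): Centre of the bracket's 18 mm hole, at the underside of the foot (the foot's top is 8 mm higher).
- bracket_leg_top (a point): Centre of the top edge of the upright leg, 70 mm above the underside. The leg is 8 mm thick along the bracket's x and 50 mm wide along its y: a good place to grip from above.
- bracket_heel (a point): Point on the foot's underside directly below the middle of the upright leg (bracket x = -61 mm, y = 0, z = 0).
- fixture: Weld fixture, fixed to the bench. Origin: on the bench surface under the middle of the seat. The bracket sits in it with the same x, y and z axes, leg at the -x end. Base plate 184 x 205 x 12 mm; on it the rest block, 124 x 40 mm, top 52 mm above the bench, with the hole for the pin. The toggle clamp stands on the +y side, in the plane x = -12 mm.
- seat (a point): Middle of the rest block's top, 52 mm above the bench: where the bracket's origin belongs. Heel stop: face at x = -66.5 mm, top 64 mm above the bench. Two round-topped 12 mm side dowels at x = -35 and +20 mm, their near side at y = -26.5 mm, tops 68 mm above the bench. With the holes concentric the bracket has 1.5 mm of play to stop and dowels.
- bush (a point): Centre of the mouth of the 18 mm hole in the rest block (fixture x = +45 mm, y = 0, 52 mm above the bench). The hole is 40 mm deep.
- pin16: The pin that fits: 16 mm shank. Origin: centre of the collar's underside, z up along the pin. Shank 45 mm below the origin, the last 10 mm tapering to 8 mm wide; collar 32 mm wide, 6 mm thick; above it a straight round grip 26 mm wide up to 50 mm above the origin. 0.2 kg. Hangs by its collar in any place of the rack. Home: origin 60 mm above the bench, collar on the foot.
- pin12: Thinner pin, too loose for the job: 12 mm shank, collar 28 mm, grip 22 mm wide; otherwise the same shape. In another place of the rack. Leave it.
- pin20: Thicker pin, does not enter the hole: 20 mm shank, collar 36 mm, grip 30 mm wide; otherwise the same shape. In another place of the rack. Leave it.
- rack: Fixed sheet-steel pin rack, open below, 190 mm long (x) and 60 mm deep (y), its top plate 76 mm above the bench. Origin: on the bench under its centre. Three 22.5 mm holes at x = -55, 0 and +55 mm in a row, a pin hanging by its collar in each.
- clamp_handle (a joint): Closing angle of the toggle clamp's handle: 0 fully open (upright), 1.403 rad fully closed (nearly level, rising 12 degrees outward). Starts between 0 and 0.12. It stays where it is left; swinging it takes 2 to 4 N at the grip, somewhat more at the end, where the arm presses on the foot. A linkage swings the arm down with it.
- clamp_grip (a point): Point on the centre line of the handle's black round grip (22 mm thick), 130 mm from the pivot; the handle's end is 25 mm farther out. It swings in the fixture's y-z plane, x = -12 mm: open, it stands above the pivot; to close, it moves towards the fixture's +y and down in a quarter circle.
- clamp_pivot (a point): Pivot axis of the clamp's handle, fixed: fixture x = -12 mm, y = +97 mm, 40 mm above the bench, axis along the fixture's x.
- clamp_arm: Hold-down arm of the clamp with a rubber-tipped spindle. Origin: its pivot, at fixture x = -12 mm, y = +62 mm, 82 mm above the bench. Open, it stands upright, top 155 mm above the bench, spindle towards -y; closed, it lies level towards -y and the 18 mm rubber tip presses on the foot's top at fixture x = -12 mm, y = 0.
- hammer: Loose chipping hammer, 250 mm long, lying between the robot and the rack. Not needed.
- brush: Loose wire brush, 250 mm long, lying behind the fixture. Not needed.
- square: Loose triangular magnetic welding square, 100 mm, red, 18 mm high, lying near the robot. Not needed.
- tin: Loose round tin, 90 mm wide, 75 mm high, behind the bracket. Not needed.
- bolts: Loose orange box of bolts, 110 x 80 x 55 mm, behind the fixture. Not needed.
- hookrod: Loose bent steel rod, 10 mm thick, about 160 mm long, lying left of the robot. Not needed.
Things that resemble listed ones, but are neither listed nor needed, are in the scene too. What is shaped like the bracket but green or purple is not meant.

How it is judged (in metres and radians):
On the way, in this order (a step that is already met when the one before it is completed fails the run):
1. The bracket sits in the fixture: foot flat on the rest block, leg at the heel stop, hole over the hole, and is let go of (horizontal distance between bracket_hole and bush below 0.004 m and z of bracket_hole in the frame of fixture between 0.05 and 0.0545 m and z of bracket_heel in the frame of fixture between 0.05 and 0.0545 m and x of bracket_heel in the frame of fixture below -0.05 m and y of bracket_heel in the frame of fixture between -0.004 and 0.005 m and angle between bracket's own z axis and vertical below 0.035 rad and contact force between the fingers and bracket below 0.3 N), for 0.2 s.
2. The fitting pin is through the bracket's hole and down in the block to its collar (horizontal distance between bracket_hole and bush below 0.004 m and z of bracket_hole in the frame of fixture between 0.05 and 0.0545 m and z of bracket_heel in the frame of fixture between 0.05 and 0.0545 m and x of bracket_heel in the frame of fixture below -0.05 m and y of bracket_heel in the frame of fixture between -0.004 and 0.005 m and angle between bracket's own z axis and vertical below 0.035 rad and horizontal distance between pin16 and bush below 0.003 m and z of pin16 in the frame of fixture between 0.0575 and 0.0625 m and angle between pin16's own z axis and vertical below 0.06 rad), for 0.2 s.
3. The toggle clamp is fully closed on the foot (value of joint clamp_handle above 1.34 rad and contact force between clamp_arm and bracket above 1 N), for 0.2 s.
At the end, for the whole second after the job is handed in: Bracket flat on the rest block (hole within 4 mm of the block's, heel -4 to +5 mm off centre, height within 2.5 mm, tilt under 2 deg); 16 mm pin upright in both holes (within 3 mm, collar within 2.5 mm of the foot); clamp beyond 1.34 rad, pressing over 1 N; all at rest (all of step 2 and all of step 3 and linear speed of each of bracket, pin16 below 0.02 m/s and velocity of joint clamp_handle between -0.05 and 0.05 rad/s); the robot touches nothing.
It fails at once if One of the other two pins is taken or shifted by more than 30 mm (distance of any of pin12, pin20 from where it was at the start of the episode above 0.03 m).
It fails at once if Another loose thing on the bench is shifted by more than 30 mm (distance of any of hammer, brush, square, tin, bolts, hookrod from where it was at the start of the episode above 0.03 m).
It also fails if it takes over 67 s, if anything falls off the work surface, if the arm or the gripper's body presses on something with over 40 N, if the wrist force passes 120 N, or if a joint passes its speed limit or range.

## Working session

There is one attempt and no reset: what is moved stays moved. The work goes in short steps, Python scripts to look and compute and a tool call to move; the robot and the scene stay as the last step left them, time stands still between calls to the robot, and variables do not carry over. Pictures are saved under pics/ and viewed, at most 10 in all, crops included, and the job is handed in when it is done.

Besides the shell and the picture viewer there is one more tool, called after "Request:" by a JSON object that holds its "method" and its "body", one argument or row to a line. send_rows: Moves the arm, as the interface text tells. Its arguments: {"type":"object","properties":{"commands":{"type":"array","items":{"type":"array","items":{"type":"array","items":{"type":"number"}}}},"newtons":{"type":"number"}},"required":["commands"]}

```bash
mkdir -p pics
cat > h.py <<'E'
import numpy as np,cv2
from workcell import arm
def grab(n,f):
    s=arm.read_state(); im=arm.grab_frame(n); cv2.imwrite(f,im[:,:,::-1]); 
    np.savez(f.replace('.png','.npz'),p=s['position'],R=s['orientation'],q=s['qpos']); return im
def cam(n,f=None):
    m=arm.camera_model(n)
    if n!='wrist': return np.array(m['K']),np.array(m['T'])
    z=np.load(f.replace('.png','.npz')); T=np.eye(4);T[:3,:3]=z['R'];T[:3,3]=z['p']
    return np.array(m['K']),T@np.array(m['tool_from_camera'])
def ray(c,uv):
    K,T=c; d=T[:3,:3]@np.linalg.solve(K,[uv[0],uv[1],1]); return T[:3,3],d
def onz(c,uv,z):
    o,d=ray(c,uv); return o+d*(z-o[2])/d[2]
def tri(c1,u1,c2,u2):
    o1,d1=ray(c1,u1);o2,d2=ray(c2,u2)
    s=np.linalg.lstsq(np.c_[d1,-d2],o2-o1,rcond=None)[0]
    a=o1+s[0]*d1;b=o2+s[1]*d2; return (a+b)/2,np.linalg.norm(a-b)
def proj(c,P):
    K,T=c; p=np.linalg.inv(T)@np.r_[P,1]; q=K@p[:3]; return q[:2]/q[2]
E
python3 - <<'E'
from h import *
for n in ['scene','side','wrist']:
    grab(n,f'pics/{n}0.png'); K,T=cam(n,f'pics/{n}0.png'); print(n,K.round(1).tolist(),T.round(3).tolist())
s=arm.read_state(); print(s['time_s'],s['position'],s['orientation'],s['grip_width'])
E
```

```text
scene [[528.9, 0.0, 277.9], [0.0, 528.9, 204.0], [0.0, 0.0, 1.0]] [[0.851, 0.296, -0.433, 1.08], [0.525, -0.513, 0.68, -0.914], [-0.021, -0.806, -0.592, 0.883], [0.0, 0.0, 0.0, 1.0]]
side [[399.6, 0.0, 274.8], [0.0, 399.6, 210.4], [0.0, 0.0, 1.0]] [[-0.998, -0.027, 0.05, 0.453], [-0.056, 0.648, -0.759, 0.796], [-0.012, -0.761, -0.649, 0.856], [0.0, 0.0, 0.0, 1.0]]
wrist [[337.3, 0.0, 283.9], [0.0, 337.3, 216.6], [0.0, 0.0, 1.0]] [[1.0, -0.0, -0.002, 0.625], [-0.001, -0.947, -0.321, 0.083], [-0.001, 0.321, -0.947, 0.374], [0.0, 0.0, 0.0, 1.0]]
0.15 [ 6.24744834e-01 -1.71222162e-05  2.30802975e-01] [[-6.35429056e-06  9.99999578e-01 -9.18397382e-04]
 [ 9.99999997e-01  6.27947835e-06 -8.14623799e-05]
 [-8.14565785e-05 -9.18397897e-04 -9.99999575e-01]] 0.08585379970061155
```

View pics/scene0.png

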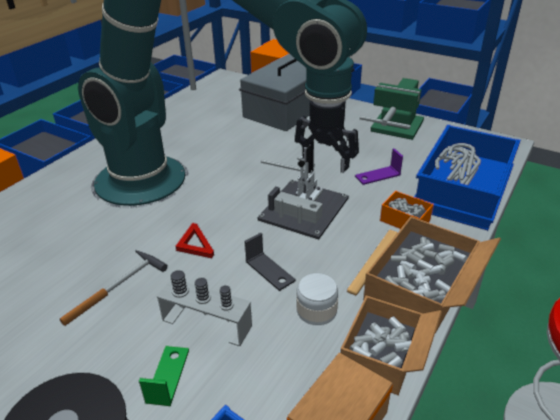

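View pics/side0.png

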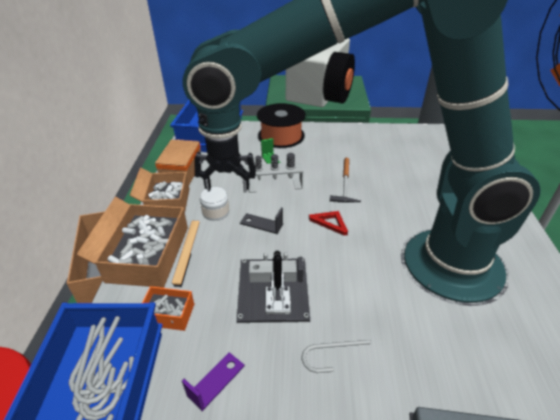

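Candidates for the bracket are the dark grey one at scene (268,262) / side (262,220), the green one at (165,375) and the purple one at (380,172). I choose the grey one and will check it in a close crop.

Run:
```python
import cv2
a=cv2.imread('pics/scene0.png')[170:350,150:360]; cv2.imwrite('pics/c1.png',cv2.resize(a,None,fx=3.3,fy=3.3,interpolation=cv2.INTER_CUBIC))
a=cv2.imread('pics/side0.png')[145:330,180:350]; cv2.imwrite('pics/c2.png',cv2.resize(a,None,fx=3.2,fy=3.2,interpolation=cv2.INTER_CUBIC))
```

```text
(no output)
```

View pics/c1.png

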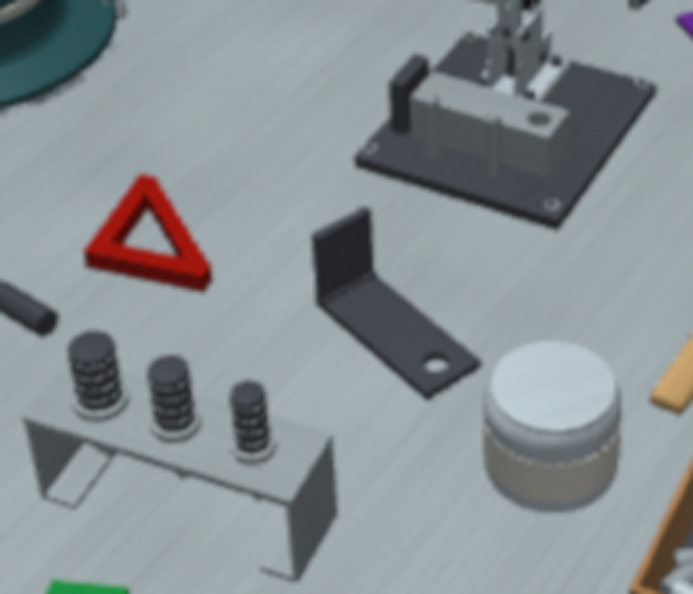

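View pics/c2.png

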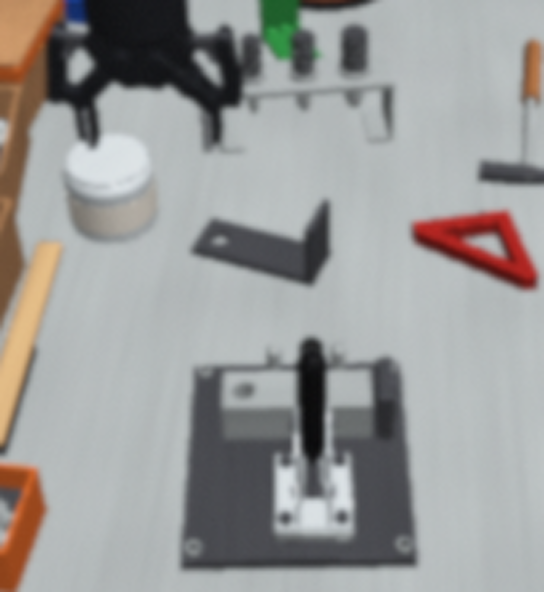

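Shown: the grey bracket with its hole at c1 (436,363), the red square beside it and the bush at c1 (540,119). The rack grips measure about 48, 42 and 35 px wide, matching 30:26:22, so the middle pin at c1 (170,370) is the 16 mm one.

Run:
```python
from h import *
S=cam('scene');D=cam('side')
s=lambda u,v:((u+.5)/3.3-.5+150,(v+.5)/3.3-.5+170)
d=lambda u,v:((u+.5)/3.2-.5+180,(v+.5)/3.2-.5+145)
np.set_printoptions(precision=4,suppress=True)
def show(n,z,a=None,b=None):
    print(n,a and onz(S,s(*a),z)[:2],b and onz(D,d(*b),z)[:2])
show('hole',.008,(436,363),(220,240))
show('legtopL',.07,(313,236),(328,203)); show('legtopR',.07,(369,210))
show('foot+x-y',.008,(429,390),(212,219)); show('foot+x+y',.008,(479,362),(194,250))
show('heel+y',.0,None,(310,283))
show('bush',.052,(540,119),(244,390))
show('plate -x-y',.012,(357,158),(402,366));show('plate +x-y',.012,(556,220),(195,368));show('plate +x+y',.012,(655,88),(183,566));show('plate -x+y',.012,None,(415,562))
for n,a,b in [('pL',(92,343),(354,33)),('pM',(169,368),(303,38)),('pR',(248,390),(251,42))]: show(n,.126,a,b)
show('rack corner front',.076,(293,500)); show('rack -x-y',.076,(25,420));show('rack +x+y',.076,(333,438));show('c2rack',.076,None,(393,87))
show('tin',.075,(553,388),(107,160)); show('griptop',.195,None,(312,343))
m=arm.camera_model('wrist');print(np.array(m['tool_from_camera']))
```

```text
hole [ 0.6036 -0.1595] [ 0.6004 -0.1485]
legtopL [ 0.4938 -0.1474] [ 0.4922 -0.1366]
legtopR [ 0.5127 -0.1025] None
foot+x-y [ 0.6133 -0.1847] [ 0.6119 -0.1801]
foot+x+y [ 0.6294 -0.1432] [ 0.6245 -0.1327]
heel+y None [ 0.5081 -0.0988]
bush [0.556  0.0802] [0.5529 0.0865]
plate -x-y [0.4273 0.0064] [0.42   0.0168]
plate +x-y [0.6046 0.0184] [0.6039 0.0273]
plate +x+y [0.5945 0.2165] [0.5884 0.2317]
plate -x+y None [0.4105 0.2197]
pL [ 0.4732 -0.3552] [ 0.4736 -0.3481]
pM [ 0.5287 -0.3481] [ 0.5266 -0.3366]
pR [ 0.5818 -0.3386] [ 0.5804 -0.327 ]
rack corner front [ 0.627  -0.3613] None
rack -x-y [ 0.4423 -0.3941] None
rack +x+y [ 0.6196 -0.3073] None
c2rack None [ 0.431  -0.3227]
tin [ 0.7168 -0.1986] [ 0.7133 -0.1877]
griptop None [0.4909 0.1664]
[[-0.0006 -0.9471 -0.321   0.0831]
 [ 1.     -0.0005 -0.0004  0.0002]
 [ 0.0003 -0.321   0.9471 -0.1434]
 [ 0.      0.      0.      1.    ]]
```

View pics/wrist0.png

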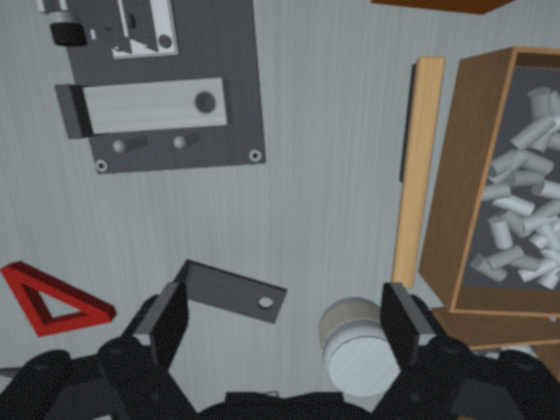

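Wrist view: bush at (205,102), bracket hole at (266,302), foot corners near (287,290) and (276,322), dowels at (120,147) and (180,142), tin at (360,350).

Run:
```python
from h import *
np.set_printoptions(precision=4,suppress=True)
W=cam('wrist','pics/wrist0.png')
for n,z,uv in [('hole',.008,(266,302)),('foot++',.008,(287,290)),('foot+-',.008,(276,323)),('foot-+',.008,(188,261)),('bush',.052,(205,102)),('d1',.068,(120,147)),('d2',.068,(180,142)),('b+x+y',.052,(224,79)),('b+x-y',.052,(227,126)),('b-x+y',.052,(84,87)),('plate+-',.012,(265,162)),('plate--',.012,(97,174)),('screw--',.012,(101,166)),('screw+-',.012,(256,156))]:
    print(n,onz(W,uv,z)[:2])
```

```text
hole [ 0.6019 -0.154 ]
foot++ [ 0.6281 -0.1369]
foot+- [ 0.6141 -0.1852]
foot-+ [ 0.5092 -0.0972]
bush [0.5532 0.0834]
d1 [0.4776 0.0452]
d2 [0.5319 0.0496]
b+x+y [0.5715 0.1027]
b+x-y [0.5719 0.0624]
b-x+y [0.446  0.0961]
plate+- [0.6041 0.0223]
plate-- [0.4211 0.0093]
screw-- [0.427  0.0181]
screw+- [0.5946 0.0287]
```

Request:
{"method": "send_rows", "body": {
  "commands": [
    [[-3,-3,-1.5,-6,0],[-6,-6,-3,-12,0],[-9,-9,-4.5,-17.5,0],[-12.4,-12.2,-6,-17.5,0],[-12.4,-12.2,-6,-17.5,0],[-12.4,-12.2,-6,-17.5,0],[-12.4,-12.2,-6,-17.5,0]]
  ],
  "newtons": 60
}}

```text
time_s: 0.73
position: [0.5005, -0.1226, 0.1712]
orientation: [[0.302, 0.953, -0.0], [0.953, -0.302, 0.0], [-0.0, -0.0, -1.0]]
ft_force: [1.5, 0.7, 0.3]
grip_width: 0.0855
grasp_force: 0.0
```

Run:
```python
from h import *
im=grab('wrist','pics/w1.png'); s=arm.read_state(); print(s['position'],s['time_s'])
```

```text
[ 0.50128348 -0.12180369  0.17143014] 0.7833
```

View pics/w1.png

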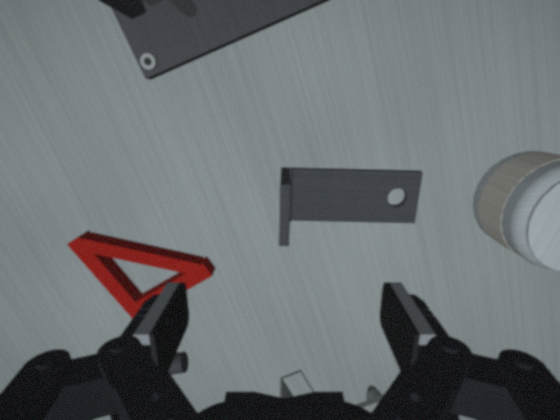

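Bracket seen almost square: foot corners (421,171) and (415,222), hole (396,197), leg top face from about (280,245) to (290,180).

Run:
```python
from h import *
np.set_printoptions(precision=4,suppress=True)
W=cam('wrist','pics/w1.png')
P={}
for n,z,uv in [('hole',.008,(396.5,197)),('++',.008,(421.5,171)),('+-',.008,(415,222.5)),('i-',.008,(292,219)),('-+0',.008,(283,168)),('top-L',.07,(279.5,245)),('top-R',.07,(289.5,245))]:
    P[n]=onz(W,uv,z); print(n,P[n][:2])
a=lambda p,q:np.degrees(np.arctan2(*(P[q]-P[p])[1::-1]))
print(a('-+0','++'),a('i-','+-'),a('+-','++')-90)
th=np.radians((a('-+0','++')+a('i-','+-')+a('+-','++')-90)/3)
print('yaw',np.degrees(th),'leg from hole',P['hole'][:2]-.106*np.r_[np.cos(th),np.sin(th)],'expected top-mid',proj(W,np.r_[P['hole'][:2]-.106*np.r_[np.cos(th),np.sin(th)],.07]))
```

```text
hole [ 0.6008 -0.1558]
++ [ 0.6276 -0.1384]
+- [ 0.6127 -0.1864]
i- [ 0.5006 -0.147 ]
-+0 [ 0.5074 -0.0973]
top-L [ 0.4899 -0.1438]
top-R [ 0.4974 -0.1462]
-18.86219284607758 -19.331017864262247 -17.278865760998514
yaw -18.49069215711278 leg from hole [ 0.5003 -0.1222] expected top-mid [283.7932 216.4864]
```

Request:
{"method": "send_rows", "body": {
  "commands": [
    [[0,0,-4,-1,0],[0,0,-8,-1,0],[0,0,-11,-1,0],[0,0,-12.9,-1,0],[0,0,-12.9,-1,0],[0,0,-12.9,-1,0.5],[0,0,-12.9,-1,1],[0,0,-12.9,-1,1],[0,0,-12.9,-1,1],[0,0,-12.9,-1,1],[0,0,-12.9,-1,1],[0,0,-12.9,-1,1]]
  ],
  "newtons": 80
}}

```text
time_s: 1.78
position: [0.5012, -0.1221, 0.043]
orientation: [[0.317, 0.948, 0.001], [0.948, -0.317, -0.0], [0.0, 0.001, -1.0]]
ft_force: [-2.0, -0.4, 6.9]
grip_width: 0.0063
grasp_force: 78.7
```

Request:
{"method": "send_rows", "body": {
  "commands": [
    [[0,0,3,0,1],[0,0,6,0,1],[-1,2,9,6,1],[-3,4,11,12,1],[-5.3,7,12,18,1],[-5.3,7,12,22.3,1],[-5.3,7,12,22.3,1],[-5.3,7,12,22.3,1],[-5.3,7,12,22.3,1]]
  ]
}}

```text
time_s: 2.53
position: [0.448, -0.0526, 0.1619]
orientation: [[-0.063, 0.998, -0.001], [0.998, 0.063, -0.0], [-0.0, -0.001, -1.0]]
ft_force: [-0.0, 0.2, -5.4]
grip_width: 0.0066
grasp_force: 80.2
```

Run:
```python
from h import *
im=grab('wrist','pics/w2.png'); s=arm.read_state(); print(s['position'],s['time_s'])
cv2.imwrite('pics/w2b.png',cv2.resize(im[:420,130:540,::-1],None,fx=1.4,fy=1.4,interpolation=cv2.INTER_CUBIC))
```

```text
[ 0.44798755 -0.05263683  0.16181532] 2.5833
```

View pics/w2b.png

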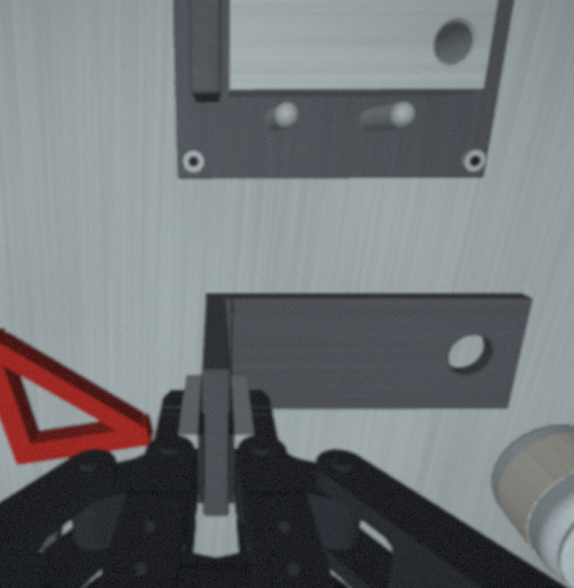

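The held foot and the fixture are both square in the view. In the crop the foot hole is at (470,354), the bush at (454,41), the block front edge at row 90, the dowels at (287,113) and (403,113), and the screws at (194,161) and (474,161).

Run:
```python
from h import *
np.set_printoptions(precision=4,suppress=True)
W=cam('wrist','pics/w2.png')
f=lambda u,v:((u+.5)/1.4-.5+130,(v+.5)/1.4-.5)
P={}
for n,z,uv in [('bush',.052,(454,41)),('bf-',.052,(229,90)),('bf+',.052,(484,90)),('pl-',.012,(178,178)),('pl+',.012,(484,178)),('d1',.065,(287,113)),('d2',.065,(403,113)),('s-',.012,(194,161)),('s+',.012,(474,161)),('hole',.1268,(470,354)),('foot+-',.1268,(508,408)),('footi-',.1268,(233,408)),('foot++',.1268,(531,298))]:
    P[n]=onz(W,f(*uv),z); print(n,P[n])
a=lambda p,q:np.degrees(np.arctan2(*(P[q]-P[p])[1::-1]))
for p in [('bf-','bf+'),('pl-','pl+'),('d1','d2'),('s-','s+'),('footi-','foot+-')]: print(p,a(*p))
# bush from TCP-based geometry of grasp
th=np.radians(3.7); c=np.r_[np.cos(th),np.sin(th)];n=np.r_[-c[1],c[0]]
# bush estimates from other features: fixture origin candidates
O=lambda q,x,y:P[q][:2]-x*c-y*n+.045*c
print('bush est',O('bf+',.062,-.02),O('bf-',-.062,-.02),O('d1',-.035,-.0325),O('d2',.02,-.0325),O('pl+',.092,-.1025)[:2],O('pl-',-.092,-.1025))
```

```text
bush [0.5532 0.0835 0.052 ]
bf- [0.4478 0.0555 0.052 ]
bf+ [0.5727 0.0633 0.052 ]
pl- [0.4213 0.0092 0.012 ]
pl+ [0.605  0.0207 0.012 ]
d1 [0.4756 0.046  0.065 ]
d2 [0.5303 0.0494 0.065 ]
s- [0.4305 0.0196 0.012 ]
s+ [0.5967 0.03   0.012 ]
hole [ 0.5531 -0.0456  0.1268]
foot+- [ 0.5754 -0.0697  0.1268]
footi- [ 0.4571 -0.0772  0.1268]
foot++ [ 0.5716 -0.02    0.1268]
('bf-', 'bf+') 3.5596563782776003
('pl-', 'pl+') 3.569285560855309
('d1', 'd2') 3.562069766049163
('s-', 's+') 3.56733934477652
('footi-', 'foot+-') 3.6006656899175735
bush est [0.5545 0.0821] [0.5533 0.0824] [0.5533 0.0836] [0.5532 0.0834] [0.5515 0.1199] [0.5514 0.1203]
```

Request:
{"method": "send_rows", "body": {
  "commands": [
    [[0,3,0,0,1],[0,6,0,0,1],[0.05,9,0,0,1],[0.05,11.5,0,0,1],[0.05,12.95,0,0,1],[0.05,12.95,-1.5,0,1],[0.05,12.95,-3,0,1],[0.05,12.95,-4.5,0,1],[0.05,12.95,-4.5,0,1],[0.05,12.95,-4.5,0,1]]
  ]
}}

```text
time_s: 3.42
position: [0.4482, 0.0771, 0.1167]
orientation: [[-0.065, 0.998, -0.002], [0.998, 0.065, -0.0], [-0.0, -0.002, -1.0]]
ft_force: [-0.1, -0.2, -5.6]
grip_width: 0.0064
grasp_force: 80.3
```

Run:
```python
from h import *
im=grab('wrist','pics/w3.png'); s=arm.read_state(); print(s['position'],s['time_s'])
W=cam('wrist','pics/w3.png')
cv2.imwrite('pics/w3b.png',cv2.resize(im[150:360,240:500,::-1],None,fx=2.5,fy=2.5,interpolation=cv2.INTER_CUBIC))
for n in ['scene','side']: grab(n,f'pics/{n}3.png')
```

```text
[0.44870153 0.07720961 0.11739738] 3.4667
```

View pics/w3b.png

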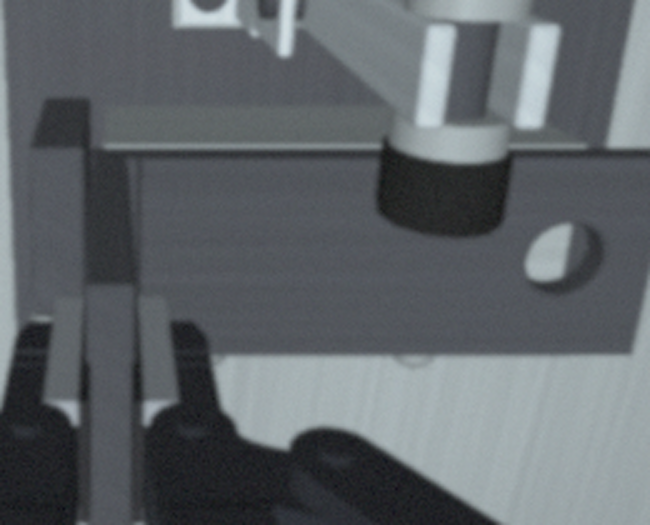

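The stop sits just left of the leg, the dowel tops show just outside the foot's edge at crop (218,358) and (413,360), and the bush's left edge shows through the foot hole at crop x≈572.

Run:
```python
from h import *
np.set_printoptions(precision=1,suppress=True)
W=cam('wrist','pics/w3.png')
g=lambda P:((proj(W,P)-[240,150]+.5)*2.5-.5)
th=np.radians(3.6);c=np.r_[np.cos(th),np.sin(th),0];n=np.r_[-c[1],c[0],0]
b=np.r_[.5532,.0835,.052]
print('bush c,left,right,near',g(b),g(b-.009*c),g(b+.009*c),g(b-.009*n))
F=b-.045*c
print('dowel tops near',g(F-.035*c-.0265*n+[0,0,.012]),g(F+.02*c-.0265*n+[0,0,.012]))
print('stop top edge',g(F-.0665*c+[0,0,.012]-.0*n),g(F-.0665*c+[0,0,.012]+.02*n))
p=np.load('pics/w3.npz')['p']; hu=p+.106*c; hu[2]=p[2]-.043
for z in (0,.008): print('foothole',g(hu+[0,0,z]))
print(onz(W,(564.5/2.5-.5+240,257.5/2.5-.5+150),.0824).round(4), hu.round(4))
print(onz(W,(572.5/2.5-.5+240,257.5/2.5-.5+150),.052).round(4))
```

```text
bush c,left,right,near [507.3 213.6] [473.4 213.5] [541.3 213.6] [502.2 244.7]
dowel tops near [206.6 324. ] [416.6 324.5]
stop top edge [ 85.5 230.4] [ 84.8 154.9]
foothole [550.9 246.4]
foothole [567.9 260.6]
[0.6 0.1 0.1] [0.6 0.1 0.1]
[0.6 0.1 0.1]
```

Request:
{"method": "send_rows", "body": {
  "commands": [
    [[0,-0.05,-0.6,0,1],[0,-0.05,-1.2,0,1],[0,-0.05,-1.6,0,1],[0,-0.05,-1.9,0,1],[0,-0.05,-2.1,0,1],[0,-0.05,-2.1,0,1],[0,-0.05,-2.1,0,1]]
  ]
}}

```text
time_s: 4.15
position: [0.4485, 0.077, 0.0962]
orientation: [[-0.066, 0.998, -0.0], [0.998, 0.066, -0.0], [-0.0, -0.0, -1.0]]
ft_force: [-0.2, 1.3, -6.4]
grip_width: 0.0066
grasp_force: 80.1
```

Still the free weight, so no contact yet. Going a little further.

Request:
{"method": "send_rows", "body": {
  "commands": [
    [[0,0,-0.1,0,1],[0,0,-0.15,0,1],[0,0,-0.2,0,1],[0,0,-0.2,0,1],[0,0,-0.2,0,1]]
  ]
}}

```text
time_s: 4.57
position: [0.4486, 0.0771, 0.095]
orientation: [[-0.066, 0.998, 0.0], [0.998, 0.066, -0.0], [-0.0, 0.0, -1.0]]
ft_force: [-6.7, -0.9, 13.1]
grip_width: 0.0066
grasp_force: 83.1
```

Request:
{"method": "send_rows", "body": {
  "commands": [
    [[0,0,0.05,0,0.6],[0,0,0.05,0,0.4],[0,0,0.05,0,0.4],[0,0,0.05,0,0.4],[0,0,2,0,0.4],[0,0,5,0,0.4],[0,0,8,0,0.4],[0,0,8,0,0.4],[0,0,8,0,0.4]]
  ]
}}

```text
time_s: 5.32
position: [0.4494, 0.0772, 0.1756]
orientation: [[-0.066, 0.998, 0.003], [0.998, 0.066, 0.001], [0.0, 0.003, -1.0]]
ft_force: [-1.2, -0.2, -0.7]
grip_width: 0.0514
grasp_force: 0.0
```

Run:
```python
from h import *
im=grab('wrist','pics/w4.png'); s=arm.read_state(); print(s['position'],s['time_s'])
a=cv2.resize(im[130:380,220:480,::-1],None,fx=1.9,fy=1.9,interpolation=cv2.INTER_CUBIC)
sc=grab('scene','pics/scene4.png')[165:255,240:360,::-1]
b=cv2.resize(sc,(300,225),interpolation=cv2.INTER_CUBIC)
sd=grab('side','pics/side4.png')[240:330,220:330,::-1]
d=cv2.resize(sd,(300,245),interpolation=cv2.INTER_CUBIC)
out=np.zeros((475,800,3),np.uint8); out[:a.shape[0],:a.shape[1]]=a; out[:225,500:]=b; out[230:475,500:]=d
cv2.imwrite('pics/w4b.png',out)
```

```text
[0.44866312 0.07702006 0.17446973] 5.3667
```

View pics/w4b.png

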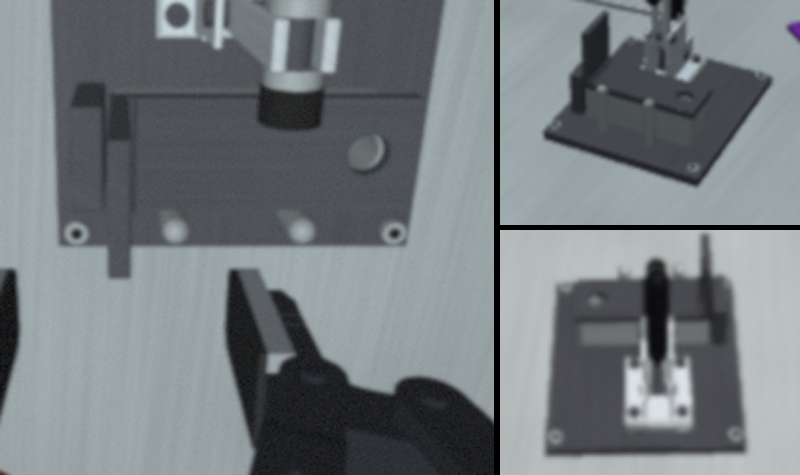

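The bracket is seated flat against stop and dowels. In the crop the foot hole is at (367,153), dowels at (175,232) and (302,232), screws at (76,234) and (394,234), and the foot's far edge is at row 96.

Run:
```python
from h import *
np.set_printoptions(precision=4,suppress=True)
W=cam('wrist','pics/w4.png')
f=lambda u,v:((u+.5)/1.9-.5+220,(v+.5)/1.9-.5+130)
print('hole',onz(W,f(367,153),.060),onz(W,f(76,234),.012),onz(W,f(394,234),.012),onz(W,f(175,232),.065),onz(W,f(302,232),.065))
im=cv2.imread('pics/w4.png',0)
x,y=map(int,f(367,153)); print(im[y-14:y+15:2,x-16:x+17:2])
# rack from the scene+side, wrist view unavailable
S=cam('scene');D=cam('side')
for n,u,v in [('L',(92,343),(354,33)),('M',(169,368),(303,38)),('R',(248,390),(251,42))]:
    print(n,*tri(S,((u[0]+.5)/3.3-.5+150,(u[1]+.5)/3.3-.5+170),D,((v[0]+.5)/3.2-.5+180,(v[1]+.5)/3.2-.5+145)))
```

```text
hole [0.5536 0.0846 0.06  ] [0.4297 0.0166 0.012 ] [0.5965 0.0274 0.012 ] [0.4749 0.0451 0.065 ] [0.53   0.0486 0.065 ]
[[ 81  83  82  83  79  82  81  82  80  81  78  81  83  83  81  80  82]
 [ 82  86  81  84  84  86  82  81  84  83  79  81  82  81  84  81  82]
 [ 84  86  84  83  84  83  83  82  82  81  86  88  84  82  84  80  86]
 [ 85  84  80  83  82  82  83  91  94  94  98 114  95  74  79  83  84]
 [ 81  83  80  79  81  90 103 104 100  99  96 116 118  66  73  78  80]
 [ 83  82  81  84  89 105 106 106 104 102  97 107 131  82  66  79  81]
 [ 82  82  83  81  95 106 107 107 106 107 102 111 135  83  63  80  82]
 [ 82  81  81  82 101 107 110 106 108 105 106 116 131  75  64  81  80]
 [ 81  81  79  85 100 106 108 108 105 108 111 132 113  63  64  79  81]
 [ 82  82  81  82  98 104 108 110 111 110 118 128  79  59  73  80  81]
 [ 78  84  80  81  95 100 104 105 109 114 116  87  58  66  79  82  83]
 [ 85  81  82  78  78  82  95  96  97  91  70  57  62  79  80  81  78]
 [ 84  82  83  81  76  67  62  61  61  58  59  70  80  82  82  81  85]
 [ 85  86  79  85  81  81  78  72  68  77  78  83  86  85  83  81  82]
 [ 81  82  84  85  84  84  81  81  78  81  78  82  80  82  85  80  79]]
L [ 0.4727 -0.3533  0.1235] 0.0024968843110465557
M [ 0.5263 -0.3446  0.1214] 0.0018109736281434806
R [ 0.5801 -0.3351  0.1214] 0.002446388538475463
```

Request:
{"method": "send_rows", "body": {
  "commands": [
    [[0,-2,1,-3,0.2],[0.5,-5,3,-10,0],[1,-9,3,-17,0],[2,-13,3,-24,0],[3,-17,3,-31,0],[4,-21,3,-38,0],[5,-25,3,-45,0],[6,-29,3,-52,0],[7,-33,3,-59,0],[7.8,-37,3,-66,0],[7.8,-40,3,-73,0],[7.8,-42,3,-80,0]]
  ]
}}

```text
time_s: 6.47
position: [0.5251, -0.3469, 0.2031]
orientation: [[0.973, 0.229, -0.002], [0.229, -0.973, -0.001], [-0.002, 0.0, -1.0]]
ft_force: [-0.4, -0.0, 0.6]
grip_width: 0.085
grasp_force: 0.0
```

Request:
{"method": "send_rows", "body": {
  "commands": [
    [[0,0,0,-3.6,0],[0,0,0,-3.6,0],[0,0,0,-3.6,0],[0,0,0,-3.6,0]]
  ]
}}

```text
time_s: 6.8
position: [0.5265, -0.3422, 0.2038]
orientation: [[0.984, 0.18, -0.001], [0.18, -0.984, 0.001], [-0.001, -0.001, -1.0]]
ft_force: [-0.4, 0.4, -1.2]
grip_width: 0.0853
grasp_force: 0.0
```

Run:
```python
from h import *
np.set_printoptions(precision=4,suppress=True)
im=grab('wrist','pics/w5.png'); s=arm.read_state(); print(s['position'],s['orientation'],s['time_s'])
W=cam('wrist','pics/w5.png')
for P in [(.4734,-.3517),(.527,-.343),(.581,-.3328)]: print('pred',proj(W,np.r_[P,.126]))
g=cv2.cvtColor(im,cv2.COLOR_RGB2GRAY); m=(cv2.GaussianBlur(g,(3,3),0)<75).astype(np.uint8)
n,l,st,ce=cv2.connectedComponentsWithStats(m)
for i in range(1,n):
    if st[i,4]>150: print(st[i],ce[i])
```

```text
[ 0.5266 -0.3422  0.2041] [[ 0.9837  0.1801 -0.0003]
 [ 0.1801 -0.9837  0.0006]
 [-0.0002 -0.0007 -1.    ]] 6.85
pred [284.3846 294.4032]
pred [285.9579 226.7052]
pred [285.6183 147.1481]
[280 133  30  31 713] [294.2076 147.6942]
[ 365  159  195  165 7608] [526.0365 235.7399]
[276 198  33  44 967] [291.3299 222.9431]
[ 272  256   36   56 1517] [289.2479 285.0231]
[    0   261   560   159 38407] [264.6191 371.0043]
```

Run:
```python
from h import *
g=cv2.cvtColor(cv2.cvtColor(cv2.imread('pics/w5.png'),cv2.COLOR_BGR2RGB),cv2.COLOR_RGB2GRAY)
for r in range(190,262,3): print(r,*['%3d'%v for v in g[r,258:328:2]])
```

```text
190 146 145 146 146 143 145 147 148 145 142 144 144 139 126 113 104  99 105 111 127 132 139 139 141 141 144 143 140 142 140 137 139 140 138 136
193 144 147 147 145 146 145 149 151 146 143 131 111 116 124 134 139 136 139 138 128 115 104 121 138 141 144 144 142 140 142 138 142 142 138 136
196 142 146 147 147 146 146 148 148 138 111 115 134 135 116 103  93  87  86 101 112 126 134 124 110 130 144 147 143 143 142 140 140 141 138 135
199 145 146 147 144 146 146 149 143 123 133 135 120  93  78  76  64  57  57  69  80  78 100 131 137 123 137 143 143 144 142 139 138 143 137 135
202 146 143 145 146 145 146 148 131 130 133  99  83  69  78  79  82  64  68  78  87  87  79  99 123 134 121 141 143 144 141 142 138 142 139 132
205 145 145 147 144 144 144 146 136 139 114  86  95  67  65  80  89  77  69  83  85  79  74  90 100 136 132 132 142 144 142 141 139 141 136 136
208 145 146 146 148 148 146 146 141 139 107  80  98  76  57  60  74  69  68  73  74  63  64  83  89 120 138 137 141 140 140 140 141 141 138 131
211 146 147 147 148 145 149 147 142 130 102  83  77  79  78  66  58  54  56  54  65  77  82 
[... 1655 characters left out ...]
 149 146 148 145 144 141 142 143 141 143 140 136 138 139 140 145 142 142 144 141 142 142 141 142 138 138 140 139 137 137 132
250 144 146 144 145 147 146 144 145 143 141 135 113  97  89  83  85  84  81  90 104 125 136 141 140 140 141 139 138 136 138 140 139 137 134 133
253 145 144 145 144 147 148 151 144 131 103  95 115 130 136 141 143 140 140 132 124 103  94 118 136 143 140 143 139 136 137 142 137 138 134 137
256 146 144 147 146 148 146 146 131 108 131 143 134 108  92  74  68  65  80  97 115 134 135 114  99 133 144 141 138 137 140 142 136 137 134 134
259 144 145 148 148 148 146 128 118 144 132  97  68  68  83  78  70  69  81  80  70  74 111 136 129 118 137 140 140 138 141 141 137 134 132 135
```

Run:
```python
from h import *
np.set_printoptions(precision=4,suppress=True)
W=cam('wrist','pics/w5.png')
p=np.load('pics/w5.npz')
print(onz(W,(291.5,228.3),.126),onz(W,(294.7,148),.126),p['p'],proj(W,p['p']),proj(W,p['p']-[0,0,.1]))
```

```text
[ 0.5265 -0.347   0.126 ] [ 0.5815 -0.3387  0.126 ] [ 0.5265 -0.3422  0.2038] [284.8664 283.9865] [284.65   216.9806]
```

Request:
{"method": "send_rows", "body": {
  "commands": [
    [[0,-0.48,-3,0,0],[0,-0.48,-6,0,0],[0,-0.48,-9,0,0],[0,-0.48,-10.4,0,0],[0,-0.48,-10.4,0,0],[0,-0.48,-10.4,0,0.4],[0,-0.48,-10.4,0,0.7],[0,-0.48,-10.4,0,1],[0,-0.48,-10.4,0,1],[0,-0.48,-10.4,0,1],[0,-0.48,-10.4,0,1],[0,-0.48,-10.4,0,1]]
  ],
  "newtons": 50
}}

```text
time_s: 7.85
position: [0.527, -0.3479, 0.1014]
orientation: [[0.984, 0.177, 0.001], [0.177, -0.984, -0.0], [0.001, 0.001, -1.0]]
ft_force: [-1.4, 1.6, 8.9]
grip_width: 0.0246
grasp_force: 48.6
```

Request:
{"method": "send_rows", "body": {
  "commands": [
    [[0,0,2,0,1],[0,0,5,0,1],[0,0,8,0,1],[0,2,10,0,1],[0.5,6,10,0,1],[1,10,10,0,1],[1.5,14,10,0,1],[2,18,10,-2,1],[2.6,22,10,-4,1],[2.6,26,10,-6.6,1],[2.6,30,10,-6.6,1],[2.6,33,10,-6.6,1]]
  ]
}}

```text
time_s: 8.85
position: [0.5521, -0.0142, 0.2005]
orientation: [[0.998, 0.065, 0.0], [0.065, -0.998, 0.001], [0.0, -0.001, -1.0]]
ft_force: [1.0, 0.2, -2.5]
grip_width: 0.0241
grasp_force: 49.6
```

Request:
{"method": "send_rows", "body": {
  "commands": [
    [[0,2,0,0,1],[0,3.1,0,0,1],[0,3.1,0,0,1],[0,3.1,0,0,1],[0,3.1,0,0,1]]
  ]
}}

```text
time_s: 9.27
position: [0.5525, 0.0116, 0.2004]
orientation: [[0.998, 0.061, 0.0], [0.061, -0.998, -0.0], [-0.0, 0.0, -1.0]]
ft_force: [0.1, 0.9, -2.3]
grip_width: 0.0244
grasp_force: 49.6
```

Run:
```python
from h import *
im=grab('wrist','pics/w6.png'); s=arm.read_state(); print(s['position'],s['orientation'].round(4),s['time_s'])
W=cam('wrist','pics/w6.png'); print(proj(W,[.5535,.084,.06]))
cv2.imwrite('pics/w6b.png',cv2.resize(im[60:360,60:460,::-1],None,fx=2,fy=2,interpolation=cv2.INTER_CUBIC))
```

```text
[0.55251223 0.01155301 0.20035456] [[ 9.982e-01  6.070e-02  1.000e-04]
 [ 6.070e-02 -9.982e-01 -4.000e-04]
 [ 1.000e-04  4.000e-04 -1.000e+00]] 9.3167
[201.4887424  196.20475786]
```

View pics/w6b.png

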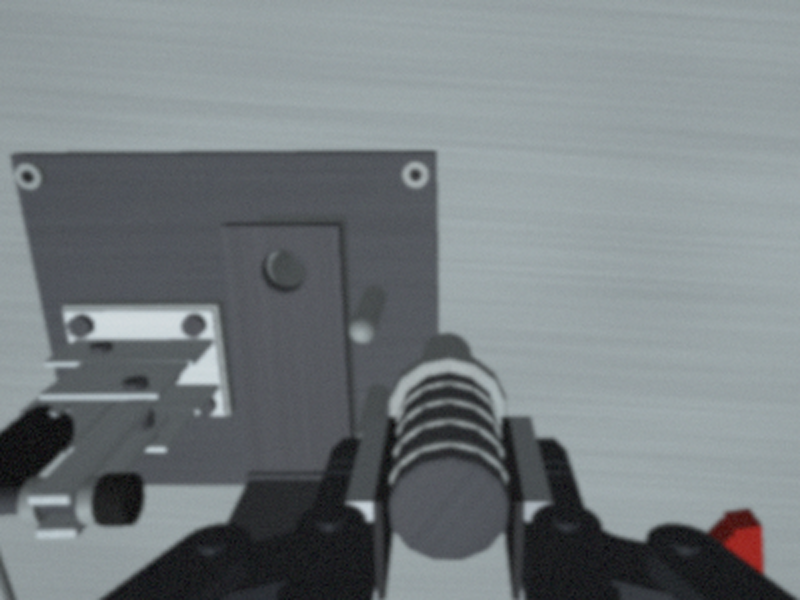

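Shown: the foot hole at crop (284,270.5) and the pin upright between the pads, its top face centred at crop (449,505) and its shank tip ahead of the collar.

Run:
```python
from h import *
np.set_printoptions(precision=4,suppress=True)
W=cam('wrist','pics/w6.png');p=np.load('pics/w6.npz')['p']
f=lambda u,v:((u+.5)/2-.5+60,(v+.5)/2-.5+60)
h=onz(W,f(284,270.5),.060); t=onz(W,f(449,504),p[2]+.0246)
# collar: widest row in image approx, ring outer cols 388..508 -> centre col
col=onz(W,f(448,416),p[2]-.0194)
print('hole',h,'pin top',t,'collar',col,'tcp',p,'shift via top',h-t,'via tcp',h-p)
for n,z,uv in [('s1',.012,(27,177)),('s2',.012,(415,175)),('foot ++',.060,(222,224)),('foot +-',.060,(343,222)),('dowel',.066,(362,331))]: print(n,onz(W,f(*uv),z))
```

```text
hole [0.5546 0.0838 0.06  ] pin top [0.5537 0.0121 0.225 ] collar [0.5511 0.0121 0.181 ] tcp [0.5525 0.0116 0.2004] shift via top [ 0.0009  0.0717 -0.165 ] via tcp [ 0.0021  0.0721 -0.1404]
s1 [0.5805 0.2188 0.012 ]
s2 [0.5929 0.0307 0.012 ]
foot ++ [0.5735 0.1097 0.06  ]
foot +- [0.5775 0.0584 0.06  ]
dowel [0.5309 0.0487 0.066 ]
```

Request:
{"method": "send_rows", "body": {
  "commands": [
    [[0,2.5,0,0,1],[0.1,5,0,0,1],[0.15,7.24,0,0,1],[0.15,7.24,-2,0,1],[0.15,7.24,-4,0,1],[0.15,7.24,-6,0,1],[0.15,7.24,-6,0,1],[0.15,7.24,-6,0,1],[0.15,7.24,-6,0,1]]
  ]
}}

```text
time_s: 10.07
position: [0.5546, 0.0849, 0.1413]
orientation: [[0.998, 0.062, 0.001], [0.062, -0.998, 0.0], [0.001, -0.0, -1.0]]
ft_force: [0.2, 0.1, -2.5]
grip_width: 0.0244
grasp_force: 49.7
```

Descending through the taper, with a slight correction.

Request:
{"method": "send_rows", "body": {
  "commands": [
    [[-0.05,-0.05,-0.5,0,1],[-0.05,-0.05,-1,0,1],[-0.05,-0.05,-1.5,0,1],[-0.05,-0.05,-1.8,0,1],[-0.05,-0.05,-1.8,0,1],[-0.05,-0.05,-1.8,0,1]]
  ]
}}

```text
time_s: 10.57
position: [0.5535, 0.085, 0.1221]
orientation: [[0.998, 0.063, -0.0], [0.063, -0.998, -0.0], [-0.0, 0.0, -1.0]]
ft_force: [0.6, -0.8, -2.2]
grip_width: 0.0242
grasp_force: 49.8
```

Request:
{"method": "send_rows", "body": {
  "commands": [
    [[0,0,-0.4,0,1],[0,0,-0.8,0,1],[0,0,-1.2,0,1],[0,0,-1.2,0,1],[0,0,-1.2,0,1]]
  ]
}}

```text
time_s: 10.98
position: [0.5531, 0.0839, 0.1094]
orientation: [[0.998, 0.062, -0.001], [0.062, -0.998, -0.001], [-0.001, 0.001, -1.0]]
ft_force: [1.7, -6.9, -6.1]
grip_width: 0.0241
grasp_force: 49.8
```

Request:
{"method": "send_rows", "body": {
  "commands": [
    [[0,-0.1,0,0,1],[0,-0.1,-0.4,0,1],[0,-0.1,-0.8,0,1],[0,-0.1,-1,0,1],[0,-0.1,-1,0,1]]
  ]
}}

```text
time_s: 11.4
position: [0.5533, 0.0835, 0.0994]
orientation: [[0.998, 0.062, -0.001], [0.062, -0.998, -0.001], [-0.001, 0.001, -1.0]]
ft_force: [1.2, -4.9, -5.4]
grip_width: 0.0243
grasp_force: 49.8
```

Request:
{"method": "send_rows", "body": {
  "commands": [
    [[0,-0.05,-0.4,0,1],[0,-0.05,-0.8,0,1],[0,-0.05,-1.1,0,1],[0,-0.05,-1.4,0,1],[0,-0.05,-1.4,0,1],[0,-0.05,-1.4,0,1]]
  ]
}}

```text
time_s: 11.9
position: [0.5533, 0.0834, 0.0855]
orientation: [[0.998, 0.063, -0.001], [0.063, -0.998, -0.0], [-0.001, 0.0, -1.0]]
ft_force: [2.6, -3.9, -5.6]
grip_width: 0.0243
grasp_force: 50.0
```

Request:
{"method": "send_rows", "body": {
  "commands": [
    [[0,0,-0.1,0,1],[0,0,-0.2,0,1],[0,0,-0.3,0,1],[0,0,-0.3,0,1],[0,0,-0.3,0,1]]
  ]
}}

```text
time_s: 12.32
position: [0.554, 0.0835, 0.0851]
orientation: [[0.998, 0.062, 0.001], [0.062, -0.998, 0.001], [0.001, -0.001, -1.0]]
ft_force: [-13.9, -6.1, 41.6]
grip_width: 0.0239
grasp_force: 54.9
```

Request:
{"method": "send_rows", "body": {
  "commands": [
    [[0,0,0.3,0,0.7],[0,0,0.3,0,0.45],[0,0,0.3,0,0.45],[0,0,0.3,0,0.45],[0,0,2,0,0.45],[0,0,5,0,0.45],[0,0,8,0,0.45],[0,0,11,0,0.45],[0,0,14,0,0.45],[0,0,14,0,0.45]]
  ]
}}

```text
time_s: 13.15
position: [0.5556, 0.0841, 0.2285]
orientation: [[0.998, 0.063, 0.007], [0.063, -0.998, 0.002], [0.007, -0.002, -1.0]]
ft_force: [0.3, -0.1, 0.7]
grip_width: 0.0468
grasp_force: 0.0
```

Run:
```python
from h import *
np.set_printoptions(precision=4,suppress=True)
S=cam('scene');D=cam('side')
grab('scene','pics/scene7.png');grab('side','pics/side7.png')
for n,c in [('scene',S),('side',D)]:
    g=cv2.imread(f'pics/{n}7.png').astype(int);g0=cv2.imread(f'pics/{n}4.png').astype(int)
    m=(abs(g-g0).sum(2)>50).astype(np.uint8)
    k,l,st,ce=cv2.connectedComponentsWithStats(m)
    print(n,'expect pin top,base',proj(c,[.5535,.0835,.11]),proj(c,[.5535,.0835,.06]),[ (st[i].tolist()) for i in range(1,k) if st[i,4]>40])
for n,c in [('scene',S),('side',D)]:
    print(n,'handle pivot/top', *[proj(c,P) for P in ([.491,.179,.04],[.491,.179,.17],[.4899,.179,.195])])
th=np.radians(3.6);c=np.r_[np.cos(th),np.sin(th)];n=np.r_[-c[1],c[0]]
O=np.r_[.5533,.0834]-.045*c; print('O',O,'pivot',O-.012*c+.097*n,'start',O-.012*c+.066*n,'n',n)
print(arm.read_state()['qpos'].round(1))
```

```text
scene expect pin top,base [313.4877 186.6889] [313.1249 202.3458] [[85, 0, 35, 76, 899], [122, 0, 36, 42, 714], [198, 0, 153, 160, 10857], [221, 16, 21, 35, 381], [124, 49, 28, 28, 249], [101, 73, 35, 54, 530], [78, 78, 31, 45, 334], [158, 99, 8, 28, 138], [138, 110, 9, 16, 96], [307, 186, 13, 20, 150], [194, 277, 17, 28, 364]]
side expect pin top,base [254.8191 250.575 ] [255.6616 263.6648] [[213, 0, 249, 235, 25143], [538, 0, 22, 68, 353], [454, 12, 90, 161, 3577], [447, 16, 9, 14, 51], [517, 118, 12, 42, 175], [444, 145, 12, 14, 45], [430, 165, 11, 47, 251], [500, 169, 44, 75, 672], [469, 173, 50, 52, 855], [442, 193, 16, 6, 49], [457, 203, 12, 19, 150], [249, 248, 12, 13, 126], [249, 260, 13, 9, 62]]
scene handle pivot/top [309.7401 184.3105] [310.4627 144.244 ] [310.2475 135.9363]
side handle pivot/top [277.3897 298.5086] [276.9268 263.424 ] [277.3163 255.9383]
O [0.5084 0.0806] pivot [0.4903 0.1766] start [0.4923 0.1457] n [-0.0628  0.998 ]
[-22.9  17.9  13.7 102.8  -4.9  59.7 -93.8]
```

Request:
{"method": "send_rows", "body": {
  "commands": [
    [[0,0,1,7,1],[0,0,1,14,1],[-1,1,1,21,1],[-2,2,1,28,1],[-3,3,1,35,1],[-4,4,1,42,1],[-5,5,1,49,1],[-6.2,6.2,1,56,1],[-6.2,6.2,1,63,1],[-6.2,6.2,1,70,1],[-6.2,6.2,1,77,1],[-6.2,6.2,1,84,1]]
  ]
}}

```text
time_s: 14.25
position: [0.4908, 0.1457, 0.2317]
orientation: [[0.035, 0.999, -0.002], [0.999, -0.035, -0.0], [-0.001, -0.002, -1.0]]
ft_force: [0.4, -0.5, -0.5]
grip_width: 0.0001
grasp_force: 0.0
```

Request:
{"method": "send_rows", "body": {
  "commands": [
    [[0,0,0,6,1],[0,0,0,6,1],[0,0,-2,6,1],[0,0,-4,6,1],[0,0,-6,6,1],[0,0,-6.5,6,1],[0,0,-6.5,6,1],[0,0,-6.5,6,1]]
  ]
}}

```text
time_s: 14.92
position: [0.4915, 0.1457, 0.1685]
orientation: [[-0.061, 0.998, -0.001], [0.998, 0.061, -0.0], [-0.0, -0.001, -1.0]]
ft_force: [0.1, 0.2, 0.2]
grip_width: -0.0001
grasp_force: 0.0
```

Request:
{"method": "send_rows", "body": {
  "commands": [
    [[-0.06,0.9,-0.35,0,1],[-0.13,2,-0.35,0,1],[-0.19,3.1,-0.35,0,1],[-0.26,4.2,-0.5,0,1],[-0.33,5.2,-0.7,0,1],[-0.4,6.3,-1.1,0,1],[-0.46,7.3,-1.5,0,1],[-0.52,8.3,-2,0,1],[-0.58,9.2,-2.6,0,1],[-0.63,10,-3.3,0,1],[-0.68,10.9,-4,0,1],[-0.68,10.9,-4,0,1]]
  ]
}}

```text
time_s: 15.92
position: [0.4836, 0.2562, 0.1265]
orientation: [[-0.065, 0.998, -0.002], [0.998, 0.065, -0.0], [-0.0, -0.002, -1.0]]
ft_force: [-0.8, -0.0, -1.0]
grip_width: -0.0001
grasp_force: 0.0
```

Request:
{"method": "send_rows", "body": {
  "commands": [
    [[-0.04,0.7,-0.8,0,1],[-0.09,1.4,-1.6,0,1],[-0.12,2,-2.6,0,1],[-0.16,2.5,-3.5,0,1],[-0.18,2.8,-4.3,0,1],[-0.2,3.1,-5.1,0,1],[-0.2,3.1,-5.3,0,1],[-0.2,3.1,-5.3,0,1]]
  ]
}}

```text
time_s: 16.58
position: [0.4829, 0.2863, 0.0754]
orientation: [[-0.063, 0.998, 0.0], [0.998, 0.063, 0.001], [0.001, 0.0, -1.0]]
ft_force: [-4.2, -0.2, 14.8]
grip_width: 0.0001
grasp_force: 6.9
```

Run:
```python
from h import *
grab('scene','pics/scene8.png'); b=grab('side','pics/side8.png'); w=grab('wrist','pics/w8.png')
g=cv2.cvtColor(b,cv2.COLOR_RGB2GRAY)
D=cam('side')
th=np.radians(3.6);n=np.r_[-np.sin(th),np.cos(th)];pv=np.r_[.4903,.1766]
for a in (20,50,70,78):
    A=np.radians(a); print(a,[proj(D,np.r_[pv+r*np.sin(A)*n,.04+r*np.cos(A)]).round(0).tolist() for r in (.1,.13,.155)])
for r in range(240,345,5): print(r,*['%3d'%v for v in g[r,250:312:2]])
```

```text
20 [[278.0, 284.0], [278.0, 280.0], [278.0, 276.0]]
50 [[278.0, 308.0], [278.0, 311.0], [278.0, 314.0]]
70 [[278.0, 322.0], [278.0, 330.0], [278.0, 338.0]]
78 [[278.0, 327.0], [278.0, 337.0], [279.0, 346.0]]
240  48  35  37  39  42  46  48  54  56  57  60  65  62  83 165 172 121  59  45  44  44  44  44  42  41  37  36  36  37  36  37
245 187  98  43  36  38  41  46  47  49  54  60  62 114 168 135  61  41  40  41  41  40  38  36  34  34  33  34  34  34  35  34
250 153  84  84  76  45  37  38  42  46  57  61 113 161 130  51  38  37  38  37  36  34  33  35  35  34  33  33  34  34  36  75
255 132  64  80  86  84  63  38  39  49  58  74 138 142  65  34  33  34  34  34  34  33  34  33  35  33  35  33  35  76 105 139
260  87  59  51  73  82  84  64  39  47  58  67 129 160 105  34  27  29  27  28  31  32  32  32  31  34  56  88 101 167 197 205
265 132  98  43  36  39  50  64  75  64  55  57  67 120 158 151 105  73  57  50  57  72  96 106  91  68  59  77 103 180 204 206
270  81  72  46  37  37  39  39  39  41  41  44  51  55  57  59  63  64  65  62  60  60  57  57  57  57  63  72  93 174 204 
[... 1095 characters left out ...]
  25  26  32  36  37  28  27  26  30  52  78 132 124 127 172
320  71  71  71  69  65  57  41  34  35  38  36  28  27  29  38  29  27  31  42  41  40  42  51  62  71  74  72  71  70  75 152
325 197 197 197 196 194 196 197 198 198 196 194 128  52  95  77 100  52 120 197 202 202 203 205 202 203 205 204 205 207 207 204
330 201 199 198 197 197 198 198 199 201 197 198 172  81  94  75  99  73 165 201 202 202 203 203 201 202 204 203 205 207 207 204
335 202 202 201 199 199 200 200 200 201 196 197 180  79  21  22  21  67 174 201 201 201 202 203 202 202 204 203 204 206 206 204
340 204 204 203 202 201 201 201 202 200 196 198 179  80  23  28  29  56 167 201 199 201 201 201 200 201 202 203 202 205 206 204
```

Request:
{"method": "send_rows", "body": {
  "commands": [
    [[0,0,-0.2,0,1],[0,0,-0.4,0,1],[0,0,-0.5,0,1],[0,0,-0.5,0,1],[0,0,-0.5,0,1]]
  ]
}}

```text
time_s: 17.15
position: [0.4834, 0.2867, 0.0739]
orientation: [[-0.063, 0.998, 0.002], [0.998, 0.063, 0.002], [0.002, 0.002, -1.0]]
ft_force: [-23.2, -11.4, 75.3]
grip_width: 0.0001
grasp_force: 38.1
```

The handle is at its hard stop. Retreating upward.

Request:
{"method": "send_rows", "body": {
  "commands": [
    [[0,0,0.5,0,1],[0,0,2,0,1],[0,0,5,0,1],[0,0,9,0,1],[0,0,13,0,1],[0,0,16,0,1],[0,0,16,0,1],[0,0,16,0,1],[0,0,16,0,1]]
  ]
}}

```text
time_s: 17.9
position: [0.4824, 0.2854, 0.2293]
orientation: [[-0.063, 0.998, -0.001], [0.998, 0.063, -0.001], [-0.001, -0.001, -1.0]]
ft_force: [-0.3, 0.1, -0.7]
grip_width: -0.0002
grasp_force: 0.0
```

Run:
```python
from h import *
w=grab('wrist','pics/w9.png');W=cam('wrist','pics/w9.png'); b=grab('side','pics/side9.png'); D=cam('side')
th=np.radians(3.6);c=np.r_[np.cos(th),np.sin(th)];n=np.r_[-np.sin(th),np.cos(th)];pv=np.r_[.4903,.1766]
g=cv2.cvtColor(b,cv2.COLOR_RGB2GRAY); m=(g<50).astype(np.uint8)
for a in (70,74,78): A=np.radians(a); print(a,proj(D,np.r_[pv+.155*np.sin(A)*n,.04+.155*np.cos(A)]),proj(W,np.r_[pv+.155*np.sin(A)*n,.04+.155*np.cos(A)]))
print('side col 278 rows',[(r,int(g[r,278])) for r in range(324,356,2)])
print('pin side',proj(D,[.5535,.0835,.11]))
gw=cv2.cvtColor(w,cv2.COLOR_RGB2GRAY)
k,l,st,ce=cv2.connectedComponentsWithStats((gw<50).astype(np.uint8))
print([st[i].tolist() for i in range(1,k) if st[i,4]>80])
s=arm.read_state();print(s['position'],s['ft_force'],s['time_s'])
```

```text
70 [278.4016337  337.82450557] [285.29866237 161.38278784]
74 [278.45472671 341.85836895] [285.2697002  155.47413939]
78 [278.50311109 345.60168858] [285.24140769 150.70992141]
side col 278 rows [(324, 21), (326, 22), (328, 21), (330, 21), (332, 20), (334, 22), (336, 21), (338, 23), (340, 27), (342, 30), (344, 23), (346, 45), (348, 159), (350, 191), (352, 191), (354, 192)]
pin side [254.8191164  250.57503503]
[[449, 24, 69, 50, 1784], [533, 115, 27, 111, 1221], [273, 153, 25, 102, 1961], [37, 270, 496, 150, 33475], [0, 332, 22, 82, 434]]
[0.48215267 0.28526617 0.22876845] [-0.0010345  -0.64243269  0.61124569] 18.0
```

```bash
python3 -c "
from workcell import arm
print(arm.hand_in())"
```

```text
the job is handed in; nothing more can be done
None
```

I loaded the bracket, pushed the 16 mm pin down to its collar, closed the clamp to its hard stop and handed the job in at about 18 s; the hand-in returned no verdict, so I don't know how it was judged.

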